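# Hang the heat guard on the rail and hold up the incubator heater

### The job

Lift the slotted aluminium heat guard off the copper heater housing, hang it over the bar of the blue parts rail with one leg on each side, and let go of it. Then lift the bare housing (it balances at its brass band) level out of its V-block cradle and hold it steady and level in the air, at least 10 cm above where it lay, so that its underside can be inspected; finish while still holding it there. Leave the other things on the bench as they lie.

Things in the scene. Friction and masses are not known exactly. Their poses are not given: they have to be found in the camera images.
- guard: slotted heat guard, inverted U of 2.5 mm aluminium sheet, 250 g: top plate 150 (x) by 73 mm (y); legs along both long sides reach 84 mm below the plate's underside, 68 mm apart inside, ends open. Stands on its legs on the cradle's base, straddling the housing, clear of it. Origin: centre of the underside of the top plate; z up. A half turn about z makes no difference.
- guard_handle (a point): centre of the bar of the guard's black strap handle, 29.5 mm above the guard's origin: bar along the guard's x, 90 mm long, 12 mm wide (y), 14 mm tall, 20 mm free between bar and plate, end posts 68 mm apart inside; axes as the guard's
- housing: heater housing: copper cylinder along its x, 44 mm diameter, x = -90 to +60 mm, then a heavier steel terminal cap, 39 mm diameter, to x = +80 mm, with brass studs. Brass band 24 mm wide at x = 0, the balance point. 0.45 to 0.8 kg. Origin: on the axis, in the middle of the band; z up. Lies loose in the cradle under the guard, axis 65 mm above the bench.
- cradle: fixed cradle: black base plate 200 (x) by 120 (y) by 10 mm, two aluminium V-blocks at x = +-55 mm (16 mm along x, 56 mm across y, tops 56 mm above the bench) carry the housing; between the blocks 94 mm are free down to the base plate. Origin: centre of its underside, on the bench; x along the housing.
- rail: fixed blue parts rail: level box-section bar along its y, 300 mm long, 30 mm wide (x), 20 mm tall, flat top 130 mm above the bench, on two 24 mm square posts at y = +-125 mm with foot plates 110 (x) by 44 mm. Origin: on the bench under the middle of the bar.
- rail_top (a point): middle of the top face of the rail's bar, 130 mm above the bench; y along the bar
- vise: bystander, fixed: small cast iron vise with a brass damper hinge in its jaws, about 165 mm long (x), 110 mm wide at its handle, 128 mm high. Origin: under its middle, on the bench
- screwdriver: bystander, loose: red-handled screwdriver, 190 mm, lying along its x
- spanner: bystander, loose: steel spanner, 160 mm, lying along its x
- knob: bystander, loose: black bakelite thermostat knob, 48 mm diameter, 24 mm high; origin under its centre
- hub: bystander, loose: stubby aluminium fan hub, 68 mm diameter, 42 mm high; origin under its centre
- dish: bystander, loose: round steel dish of screws, 96 mm diameter, 24 mm high; origin under its centre
There are look-alikes about, which are no part of the job. Leave any purple look-alike of the guard alone.

How it is judged:
On the way:
1. the guard hangs over the rail's bar, a leg on each side, let go and at rest (z of guard in the frame of rail_top between -0.012 and 0.012 m and x of guard in the frame of rail_top between -0.025 and 0.025 m and y of guard in the frame of rail_top between -0.12 and 0.12 m and angle between guard's own z axis and vertical below 0.35 rad and contact force between guard and rail above 0.5 N and contact force between guard and the fingers below 0.1 N and linear speed of guard below 0.03 m/s), for 0.2 s.
At the end, for the whole second after the job is handed in: Guard over the bar, a leg each side, plate within 12 mm of its top, within 25 mm across and 120 mm along it, tilt < 0.35 rad, untouched. Housing in the fingers, axis over 165 mm above the bench, tilt < 0.1 rad, under 30 mm/s and 0.2 rad/s, touching nothing else (z of guard in the frame of rail_top between -0.012 and 0.012 m and x of guard in the frame of rail_top between -0.025 and 0.025 m and y of guard in the frame of rail_top between -0.12 and 0.12 m and angle between guard's own z axis and vertical below 0.35 rad and contact force between guard and rail above 0.5 N and contact force between guard and the arm below 0.1 N and height (world z) of housing above 0.165 m and angle between housing's own z axis and vertical below 0.1 rad and linear speed of housing below 0.03 m/s and angular speed of housing below 0.2 rad/s and contact force between housing and the fingers above 2 N and contact force between housing and cradle below 0.1 N and contact force between housing and rail below 0.1 N and contact force between housing and guard below 0.1 N and contact force between housing and vise below 0.1 N); the arm keeps its last pose, push and grip.
It fails at once if the housing is tipped by more than 0.35 rad (angle between housing's own z axis and vertical above 0.35 rad).
It fails at once if a bystander is shifted by more than 30 mm (distance of any of screwdriver, spanner, knob, hub, dish from where it was at the start of the episode above 0.03 m).
It also fails if it takes over 64 s, if anything falls off the work surface, if the arm or the gripper's body presses on something with over 40 N, if the wrist force passes 120 N, or if a joint passes its speed limit or range.

### The arm

A 7-joint arm with a two-finger parallel gripper is mounted at the origin on the work surface. World frame = base frame: x ahead of the robot, y to its left, z up, the work surface at z = 0. Lengths are in m, angles in rad, forces in N, time in s.
With the tool pointing down it reaches from about 0.4 to 0.85 m from the base axis. Payload 4.5 kg.
Tool frame: the origin (TCP) lies midway between the tips of the shut fingers; the grasp point (between the pads) lies 19 mm behind it; z points along the fingers, y is the direction in which the jaws open and shut (so a half turn about z gives the same grasp; the last joint's range is limited). The gripper opens to 88 mm and grips with 3 to 60 N. Pads are 18 mm wide; open, the fingers measure 123 mm over their backs; the gripper's body (75 mm by 187 mm) begins 45 mm behind the grasp point.
Start: joints at [-1.15, 0.689, -0.195, 1.565, 0.157, 0.902, -0.215], TCP at [0.236, 0.579, 0.239] pointing down, gripper open.
Joint ranges: [-3.01, 3.01], [-0.46, 2.08], [-1.47, 1.51], [0.13, 2.56], [-1, 4.14], [0.04, 2.09], [-2.66, 2.66]. Speed limits (rad/s): [2.57, 2.57, 3.14, 3.14, 3.14, 3.14, 3.14].

### API

Orientations are given as a unit quaternion [x, y, z, w].
In Python, from plant import r gives the robot as it stands. The module is installed in compiled form; this text tells all that it offers.
- The arm moves only by the shell command python3 -m jog 'ROWS' [FORCE]. ROWS is JSON, a list of rows, each an object with "translation": the shift along the tool's x, y, z in units of 40 mm (1.0 is 40 mm), a list of three; "twist": the turn about the tool's z in units of 6 degrees (1.0 is 6 degrees); "claw": the opening in per cent of the stroke, from 0 (shut) to 100 (fully open). A call has 1 to 20 rows; each row shifts and turns the commanded pose from where the row before left it, along the tool's axes as they then stand; what a row does not reach is not made up. A row lasts 1/12 s, in which the tool goes at most 41.7 mm and 7.16 degrees, less where a joint would pass 70% of its speed; a pose out of reach is approached as far as the arm can. A call is refused whole if a number of a shift passes 1 or a number of a turn 1, either way. A call with a gripper value outside its range is refused whole. The fingers move at their own pace and stop on an object; FORCE is the grip in N (left out, the last holds). Time passes only in rows, so rows that do not move let the fingers close. It gives the time, the measured TCP pose, the force and the opening at its end, in the units of the state.
- r.get_state(): the state, without advancing time (a new reading comes with each control period).
- r.snapshot(name): name is "side" or "top" or "wrist"; returns a dict with "img" (400x640x3 uint8, red, green, blue), "fx", "fy", "cx", "cy" (pixels), "dist_coeffs" ([k1, k2, p1, p2, k3] as OpenCV has them; the pictures are not rectified), "origin" and "rotation" of the camera in the world; the wrist camera has in their place "T_tool_cam" (4x4, takes a point from camera to tool coordinates, whose origin is the TCP and whose axes are the flange's). Camera axes: x right, y up, looking along -z (the intrinsics and any distortion apply to the point x, -y, -z); pixel columns grow to the right and rows downward; lengths in m; the calibration is good to about 2 mm. A picture is of the moment at which its call begins: read the wrist's pose just before it. There is no depth.
- r.finish_job(): hands the job in, once; it reports no verdict.
Trained networks look in the newest picture that a camera, given by its name, has taken for a name from the list of things; names that differ only in an ending like _2 or _b are one class to them, and where a whole thing is asked for, a point or a joint stands for the part that bears it (a point fixed in the world has none). Each returns a list of dicts, best first, with "confidence" (0 to 1); they miss things now and then, are a little off and sometimes report something else, mostly with a low value. They report only what shows in the picture. A call takes as long as a camera call. They do not tell look-alikes from the thing itself.
- r.spot_in(label, camera): "rect" ([left, top, right, bottom] in pixels, round what is visible of it).
- r.spot_point(label, camera): "location" ([row, column] in pixels: a listed point, or the origin of a listed thing).
The state is a dict: "clock": time; "q": joint angles; "qd": joint speeds; "joint_torque": joint torques, N m; "tool_pos": TCP position; "eef_rot": TCP orientation; "contact_force": force on the tool from outside, world axes, zero at the start; "moment": the same for the moment, N m; "opening": opening from 0.0 (shut) to 1.0 (fully open).
Only numpy, scipy, OpenCV 4.12 (cv2) and the standard library are available. Lean on these libraries where they do the work, as an engineer would, in place of code of your own. Each camera call takes 0.05 s, during which the arm holds its last target. There are 200 camera calls.

## Working session

There is one attempt and no reset: what is moved stays moved. The work goes in short steps, Python scripts to look and compute and a shell command to move; the robot and the scene stay as the last step left them, time stands still between calls to the robot, and variables do not carry over. Pictures are saved under pics/ and viewed, about 8 in all and at most 12, crops included, and the job is handed in when it is done.

```bash
mkdir -p pics
cat > h.py <<'E'
import numpy as np, cv2
from plant import r
from scipy.spatial.transform import Rotation as R
def cam(name):
    s=r.get_state(); d=r.snapshot(name)
    if name=='wrist':
        T=np.eye(4);T[:3,:3]=R.from_quat(s['eef_rot']).as_matrix();T[:3,3]=s['tool_pos']
        T=T@np.array(d['T_tool_cam']);o,M=T[:3,3],T[:3,:3]
    else:
        M=np.array(d['rotation']);o=np.array(d['origin'])
        if M.shape!=(3,3): M=R.from_quat(M).as_matrix()
    d['o'],d['M']=o,M
    d['K']=np.array([[d['fx'],0,d['cx']],[0,d['fy'],d['cy']],[0,0,1.]])
    return d
def ray(d,u,v):
    p=cv2.undistortPoints(np.array([[[u,v]]],float),d['K'],np.array(d['dist_coeffs'],float))[0,0]
    return d['M']@np.array([p[0],-p[1],-1])
def at_z(d,u,v,z):
    w=ray(d,u,v);return d['o']+w*(z-d['o'][2])/w[2]
def proj(d,P):
    c=(np.atleast_2d(P)-d['o'])@d['M'];c=c*[1,-1,-1]
    return cv2.projectPoints(c,np.zeros(3),np.zeros(3),d['K'],np.array(d['dist_coeffs'],float))[0][:,0]
def save(d,n): cv2.imwrite('pics/'+n+'.png',d['img'][:,:,::-1])
E
cat > a.py <<'E'
from h import *
Z=dict(guard=.1,guard_handle=.13,housing=.065,cradle=0,rail=0,rail_top=.13,vise=0,screwdriver=.01,spanner=.005,knob=0,hub=0,dish=0)
for c in ['top','side']:
    d=cam(c); save(d,c+'0'); print(c,d['o'].round(3))
    for l in Z:
        for q in r.spot_point(l,c)[:3]:
            v,u=q['location']; print(l,round(q['confidence'],2),round(u),round(v),at_z(d,u,v,Z[l]).round(3)[:2])
print(r.get_state())
E
python3 a.py
```

```text
top [ 0.317 -0.023  1.666]
guard 0.89 273 253 [0.342 0.164]
guard 0.82 438 268 [ 0.301 -0.423]
guard 0.81 490 258 [ 0.337 -0.617]
guard_handle 0.88 404 206 [ 0.517 -0.298]
guard_handle 0.84 438 266 [ 0.305 -0.415]
guard_handle 0.69 268 252 [0.343 0.175]
cradle 0.91 393 205 [ 0.535 -0.279]
rail 0.89 254 192 [0.573 0.255]
rail 0.7 367 150 [ 0.749 -0.176]
rail_top 0.94 248 185 [0.579 0.256]
vise 0.88 324 144 [ 0.767 -0.007]
vise 0.55 260 156 [0.716 0.241]
screwdriver 0.75 322 222 [ 0.465 -0.006]
screwdriver 0.49 368 151 [ 0.741 -0.178]
spanner 0.61 403 204 [ 0.54  -0.314]
spanner 0.46 473 208 [ 0.529 -0.588]
spanner 0.18 371 153 [ 0.737 -0.192]
knob 0.5 180 219 [0.462 0.541]
hub 0.82 262 154 [0.725 0.234]
dish 0.87 371 150 [ 0.75  -0.191]
side [-0.122 -0.834  1.202]
guard 0.95 363 243 [ 0.523 -0.292]
guard 0.95 395 353 [ 0.339 -0.626]
guard 0.93 250 189 [0.348 0.155]
guard_handle 0.91 396 352 [ 0.333 -0.631]
guard_handle 0.67 291 251 [ 0.296 -0.191]
guard_handle 0.66 369 235 [ 0.543 -0.293]
cradle 0.57 364 259 [ 0.534 -0.297]
rail 0.9 284 174 [0.557 0.235]
rail 0.69 383 215 [ 0.737 -0.1
[... 304 characters left out ...]
39 -0.187]
{'clock': 1.3, 'q': array([-1.15021042,  0.68907706, -0.19461309,  1.56531863,  0.15727102,
        0.90251091, -0.21509545]), 'qd': array([-0.00077973, -0.00059361,  0.00116402,  0.00097136, -0.00061888,
        0.00060837, -0.00031083]), 'joint_torque': array([ 5.47984055e-04, -5.27481043e+01, -1.26700312e+00, -1.53742397e+01,
       -5.19497960e-02, -7.18834090e-04,  3.79004450e-05]), 'tool_pos': array([0.2357266 , 0.57885273, 0.23875239]), 'eef_rot': array([ 1.92179221e-01,  9.81359845e-01,  3.54285306e-05, -1.18490129e-05]), 'contact_force': array([-0.12194997, -0.65034149, -0.63147447]), 'moment': array([-0.02811955, -0.02528392,  0.00269317]), 'opening': 1.0006733206790734}
```

```bash
python3 -c "
import cv2
a=cv2.imread('pics/top0.png')[110:300,150:550];cv2.imwrite('pics/t.png',cv2.resize(a,None,fx=2,fy=2,interpolation=2))"
```

```text
(no output)
```

View pics/t.png

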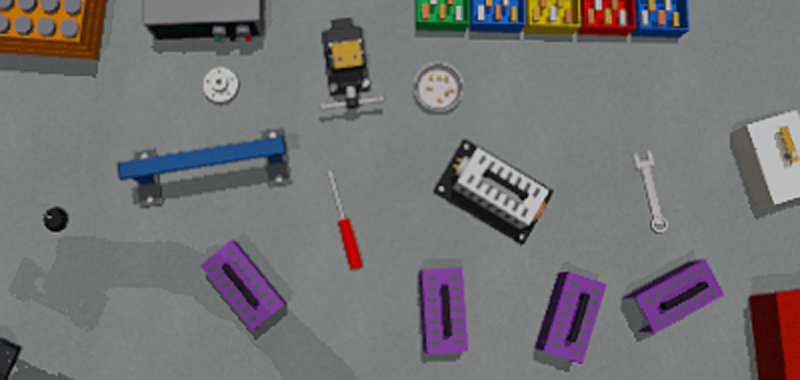

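View pics/side0.png

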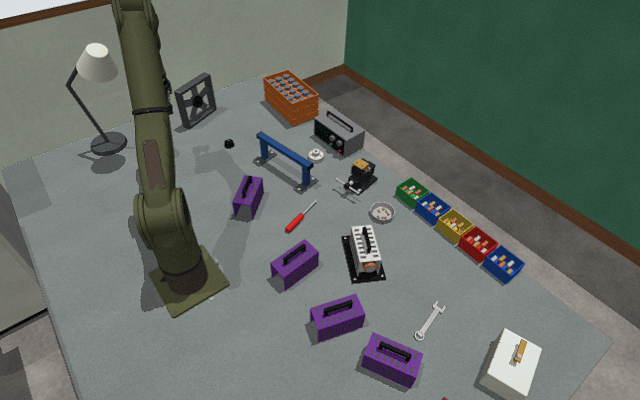

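The top view shows the real guard (white/silver) on the cradle at about full-frame (402,203). The studded end of the housing faces upper left. The blue rail is at (250,187), and the four purple look-alikes are clear of both. Next I'll move towards the guard.

```bash
R='{"translation":[-0.645,-0.715,-0.094],"twist":0,"claw":100}'; python3 -m jog '[{"translation":[-0.645,-0.715,-0.094],"twist":0,"claw":100},{"translation":[-0.645,-0.715,-0.094],"twist":0,"claw":100},{"translation":[-0.645,-0.715,-0.094],"twist":0,"claw":100},{"translation":[-0.645,-0.715,-0.094],"twist":0,"claw":100},{"translation":[-0.645,-0.715,-0.094],"twist":0,"claw":100},{"translation":[-0.645,-0.715,-0.094],"twist":0,"claw":100},{"translation":[-0.645,-0.715,-0.094],"twist":0,"claw":100},{"translation":[-0.645,-0.715,-0.094],"twist":0,"claw":100},{"translation":[-0.645,-0.715,-0.094],"twist":0,"claw":100},{"translation":[-0.645,-0.715,-0.094],"twist":0,"claw":100},{"translation":[-0.645,-0.715,-0.094],"twist":0,"claw":100},{"translation":[-0.645,-0.715,-0.094],"twist":0,"claw":100},{"translation":[-0.645,-0.715,-0.094],"twist":0,"claw":100},{"translation":[-0.645,-0.715,-0.094],"twist":0,"claw":100},{"translation":[-0.645,-0.715,-0.094],"twist":0,"claw":100},{"translation":[-0.645,-0.715,-0.094],"twist":0,"claw":100}]'
python3 -m jog '[{"translation":[0,0,0],"twist":0.95,"claw":100},{"translation":[0,0,0],"twist":0.95,"claw":100},{"translation":[0,0,0],"twist":0.95,"claw":100},{"translation":[0,0,0],"twist":0.95,"claw":100},{"translation":[0,0,0],"twist":0.95,"claw":100},{"translation":[0,0,0],"twist":0.95,"claw":100},{"translation":[0,0,0],"twist":0.95,"claw":100},{"translation":[0,0,0],"twist":0.95,"claw":100},{"translation":[0,0,0],"twist":0.95,"claw":100},{"translation":[0,0,0],"twist":0.95,"claw":100},{"translation":[0,0,0],"twist":0.95,"claw":100},{"translation":[0,0,0],"twist":0.95,"claw":100},{"translation":[0,0,0],"twist":0.95,"claw":100},{"translation":[0,0,0],"twist":0.95,"claw":100},{"translation":[0,0,0],"twist":0.95,"claw":100},{"translation":[0,0,0],"twist":0.95,"claw":100},{"translation":[0,0,0],"twist":0.95,"claw":100}]'
cat >> h.py <<'E'
def go(P,yaw=None):
    "target world TCP -> tool units from the present pose; yaw (deg) of tool y -> twist units"
    s=r.get_state();M=R.from_quat(s['eef_rot']).as_matrix()
    cur=np.degrees(np.arctan2(M[1,1],M[0,1]))
    print('t',round(s['clock'],2),'pos',s['tool_pos'].round(4),'yaw_y',round(cur,2),'tilt',np.degrees(np.arccos(-M[2,2])).round(2),'F',s['contact_force'].round(1),'open',round(s['opening'],3),'q',s['q'].round(2))
    if P is not None: u=M.T@(np.array(P)-s['tool_pos'])/.04; print('units',u.round(3),'rows',np.linalg.norm(u).round(1))
    if yaw is not None: print('twist',round(((cur-yaw+180)%360-180)/6,3))
E
python3 -c "
from h import *
go([.52,-.28,.30],-29)
print(np.round(cam('wrist')['T_tool_cam'],3))"
```

```text
clock: 2.63
tool_pos: [0.4458, -0.0026, 0.2994]
eef_rot: [0.192, 0.981, 0.0, 0.0]
contact_force: [0.3, 0.0, -0.4]
opening: 0.998
clock: 4.05
tool_pos: [0.4455, -0.0006, 0.299]
eef_rot: [0.863, 0.505, 0.0, -0.0]
contact_force: [-0.4, -0.6, -0.3]
opening: 1.002
t 4.05 pos [ 0.4455 -0.0006  0.299 ] yaw_y -29.33 tilt 0.03 F [-0.4 -0.6 -0.3] open 1.002 q [-0.28  0.38  0.25  2.01 -0.13  0.77 -0.46]
units [-5.178  5.046 -0.025] rows 7.2
twist -0.055
[[ 0.     0.966  0.258  0.066]
 [ 1.    -0.     0.    -0.   ]
 [ 0.001  0.258 -0.966 -0.146]
 [ 0.     0.     0.     1.   ]]
```

```bash
python3 -m jog '[{"translation":[-0.647,0.631,-0.003],"twist":0,"claw":100},{"translation":[-0.647,0.631,-0.003],"twist":0,"claw":100},{"translation":[-0.647,0.631,-0.003],"twist":0,"claw":100},{"translation":[-0.647,0.631,-0.003],"twist":0,"claw":100},{"translation":[-0.647,0.631,-0.003],"twist":0,"claw":100},{"translation":[-0.647,0.631,-0.003],"twist":0,"claw":100},{"translation":[-0.647,0.631,-0.003],"twist":0,"claw":100},{"translation":[-0.647,0.631,-0.003],"twist":0,"claw":100},{"translation":[0,0,0],"twist":0,"claw":100},{"translation":[0,0,0],"twist":0,"claw":100}]'
cat > b.py <<'E'
from h import *
go(None)
d=cam('wrist'); save(d,'w1')
for l,z in [('guard_handle',.126),('guard',.096),('cradle',0.0),('housing',.065)]:
    for q in r.spot_point(l,'wrist')[:2]:
        v,u=q['location']; print(l,round(q['confidence'],2),round(u),round(v),at_z(d,u,v,z).round(4))
E
python3 b.py
```

```text
clock: 4.93
tool_pos: [0.5209, -0.2821, 0.2994]
eef_rot: [0.862, 0.506, -0.0, 0.0]
contact_force: [-0.2, 1.5, -1.3]
opening: 1.0
t 4.93 pos [ 0.5209 -0.2821  0.2994] yaw_y -29.19 tilt 0.05 F [-0.2  1.5 -1.3] open 1.0 q [ 0.28  0.59  0.24  1.6  -0.16  0.97  0.06]
guard_handle 0.93 114 206 [ 0.3142 -0.1936  0.126 ]
guard_handle 0.82 225 360 [ 0.307  -0.4172  0.126 ]
guard 0.93 337 184 [ 0.5326 -0.295   0.096 ]
guard 0.73 130 195 [ 0.3162 -0.1898  0.096 ]
```

View pics/w1.png

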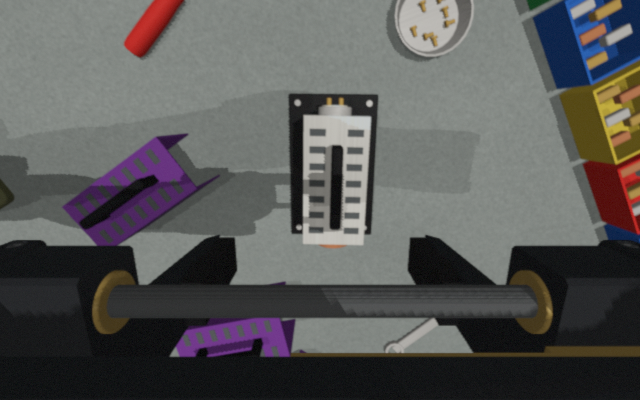

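The guard is upright in view: plate corners about (306,115), (371,117), (365,245), (302,244), with the handle bar at (336,146–228). The studs are at the top, at (335,102). I'll fit the plate outline and the cradle base's corners.

```bash
cat > c.py <<'E'
from h import *
d=cam('wrist'); img=d['img'].astype(int)
def fit(m,z,name):
    n,l,st,ce=cv2.connectedComponentsWithStats(m.astype(np.uint8))
    i=max(range(1,n),key=lambda k:st[k,4]); ys,xs=np.where(l==i)
    P=np.array([at_z(d,u,v,z)[:2] for u,v in zip(xs,ys)])
    hull=cv2.convexHull((P*1e4).astype(np.float32)); (c,s,a)=cv2.minAreaRect(hull)
    b=cv2.boxPoints((c,s,a))/1e4
    e=max([b[1]-b[0],b[2]-b[1]],key=np.linalg.norm)
    print(name,'n',len(xs),'centre',(np.array(c)/1e4).round(4),'size',(np.array(s)/10).round(1),'long yaw',np.degrees(np.arctan2(e[1],e[0])).round(2)%180)
reg=np.zeros(img.shape[:2],bool); reg[85:255,275:385]=1
g=reg&(img.min(2)>170); fit(cv2.morphologyEx(g.astype(np.uint8),cv2.MORPH_OPEN,np.ones((3,3))),.0965,'plate')
reg[:]=0; reg[128:240,322:352]=1
fit(reg&(img.max(2)<45),.1305,'bar')
reg[:]=0; reg[85:255,275:385]=1
fit(reg&(img.max(2)<60),.010,'base')
for p in [(306,115),(371,117),(365,245),(302,244)]: print(at_z(d,*p,.0965).round(3))
E
python3 c.py
```

```text
plate n 3535 centre [ 0.5332 -0.2904] size [158.6  72. ] long yaw 59.92
bar n 797 centre [ 0.5312 -0.2927] size [87.1 10.5] long yaw 59.54
base n 3271 centre [ 0.5327 -0.2895] size [197.2 118.5] long yaw 60.4
[ 0.54  -0.207  0.096]
[ 0.601 -0.243  0.096]
[ 0.528 -0.374  0.096]
[ 0.461 -0.336  0.096]
```

```bash
python3 -c "
from h import *
go([.5318,-.2922,.106],-30.1)"
```

```text
t 5.23 pos [ 0.5216 -0.2781  0.3   ] yaw_y -28.91 tilt 0.05 F [ 0.2 -0.4 -1.1] open 1.0 q [ 0.27  0.58  0.24  1.61 -0.16  0.97  0.06]
units [-0.188  0.396  4.849] rows 4.9
twist 0.198
```

```bash
python3 -m jog '[{"translation":[-0.09,0.2,0.7],"twist":0.1,"claw":60},{"translation":[-0.09,0.2,0.7],"twist":0.1,"claw":60},{"translation":[0,0,0.7],"twist":0,"claw":60},{"translation":[0,0,0.7],"twist":0,"claw":60},{"translation":[0,0,0.7],"twist":0,"claw":60},{"translation":[0,0,0],"twist":0,"claw":60},{"translation":[0,0,0],"twist":0,"claw":60}]'
python3 -c "
from h import *
for i in range(4): go([.5318,-.2922,.106],-30.1); d=cam('wrist')
save(d,'w2')
q=r.spot_point('guard_handle','wrist'); print([(x,at_z(d,x['location'][1],x['location'][0],.1235).round(4)) for x in q[:2]])
print(proj(d,np.array([[.5312,-.2927,.1305]])))"
```

```text
clock: 5.82
tool_pos: [0.5313, -0.2927, 0.1592]
eef_rot: [0.867, 0.499, -0.001, -0.001]
contact_force: [1.4, 0.1, 0.9]
opening: 0.6
t 5.82 pos [ 0.5313 -0.2927  0.1592] yaw_y -30.19 tilt 0.16 F [1.4 0.1 0.9] open 0.6 q [ 0.32  0.77  0.19  1.71 -0.21  0.68  0.1 ]
units [0.017 0.009 1.331] rows 1.3
twist -0.015
t 5.87 pos [ 0.5324 -0.2936  0.1608] yaw_y -30.21 tilt 0.05 F [0.3 0.4 0.6] open 0.603 q [ 0.32  0.77  0.19  1.7  -0.21  0.68  0.1 ]
units [ 0.022 -0.032  1.369] rows 1.4
twist -0.018
t 5.92 pos [ 0.5329 -0.2941  0.1616] yaw_y -30.23 tilt 0.16 F [-0.3 -0.3  0.2] open 0.597 q [ 0.32  0.77  0.19  1.7  -0.21  0.68  0.1 ]
units [ 0.027 -0.052  1.39 ] rows 1.4
twist -0.021
t 5.97 pos [ 0.5331 -0.2944  0.1619] yaw_y -30.24 tilt 0.21 F [0.3 0.1 0.4] open 0.599 q [ 0.32  0.77  0.19  1.7  -0.21  0.68  0.1 ]
units [ 0.031 -0.06   1.398] rows 1.4
twist -0.023
[({'location': [228.8, 318.1], 'confidence': 0.86}, array([ 0.5303, -0.2938,  0.1235]))]
[[318.40904829 230.55506533]]
```

View pics/w2.png

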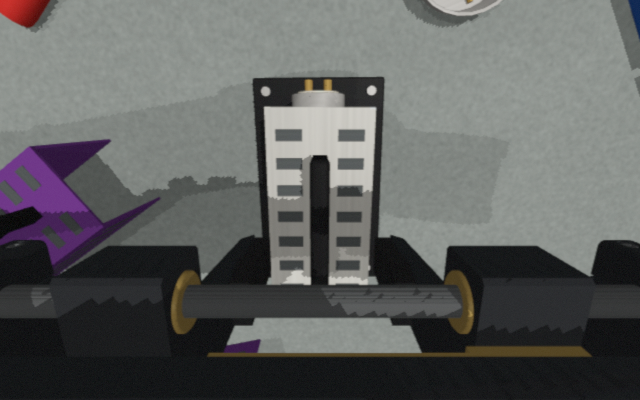

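The fingers straddle the bar, which is centred at (319,230). I'll go down, grip and lift a little.

```bash
python3 -m jog '[{"translation":[0,0,0.46],"twist":0,"claw":60},{"translation":[0,0,0.46],"twist":0,"claw":60},{"translation":[0,0,0.46],"twist":0,"claw":60},{"translation":[0,0,0],"twist":0,"claw":60},{"translation":[0,0,0],"twist":0,"claw":60},{"translation":[0,0,0],"twist":0,"claw":0},{"translation":[0,0,0],"twist":0,"claw":0},{"translation":[0,0,0],"twist":0,"claw":0},{"translation":[0,0,0],"twist":0,"claw":0},{"translation":[0,0,0],"twist":0,"claw":0},{"translation":[0,0,0],"twist":0,"claw":0},{"translation":[0,0,0],"twist":0,"claw":0}]' 40
python3 -m jog '[{"translation":[0,0,-0.25],"twist":0,"claw":0},{"translation":[0,0,-0.25],"twist":0,"claw":0},{"translation":[0,0,-0.25],"twist":0,"claw":0},{"translation":[0,0,0],"twist":0,"claw":0}]'
```

```text
clock: 7.07
tool_pos: [0.5318, -0.2938, 0.1048]
eef_rot: [0.867, 0.498, 0.0, -0.0]
contact_force: [-0.6, 0.7, 1.9]
opening: 0.129
clock: 7.4
tool_pos: [0.5331, -0.2948, 0.1372]
eef_rot: [0.867, 0.498, 0.001, 0.002]
contact_force: [0.5, -0.1, -1.8]
opening: 0.124
```

```bash
python3 -m jog '[{"translation":[0,0,-0.5],"twist":0,"claw":0},{"translation":[0,0,-0.8],"twist":0,"claw":0},{"translation":[0,0,-0.8],"twist":0,"claw":0},{"translation":[0,0,-0.8],"twist":0,"claw":0},{"translation":[0,0,-0.8],"twist":0,"claw":0},{"translation":[0,0,-0.4],"twist":0,"claw":0},{"translation":[0,0,0],"twist":0,"claw":0},{"translation":[0,0,0],"twist":0,"claw":0}]'
cat > e.py <<'E'
from h import *
for c in ['top','side']:
    d=cam(c); save(d,c+'1'); h=cv2.cvtColor(d['img'],cv2.COLOR_RGB2HSV)
    m=((h[...,0]>100)&(h[...,0]<122)&(h[...,1]>110)).astype(np.uint8)
    q=r.spot_in('rail',c)[0]; print(q)
    a,b,e,f=[int(x) for x in q['rect']]; k=np.zeros_like(m); k[b-8:f+8,a-8:e+8]=1; m*=k
    if c=='side': print(h[140:150,283]); continue
    ys,xs=np.where(m); P=np.array([at_z(d,u,v,.13)[:2] for u,v in zip(xs,ys)])
    cc,s,an=cv2.minAreaRect((P*1e4).astype(np.float32)); bx=cv2.boxPoints((cc,s,an))/1e4
    ed=max([bx[1]-bx[0],bx[2]-bx[1]],key=np.linalg.norm)
    print('rail',np.array(cc)/1e4,np.array(s)/10,np.degrees(np.arctan2(ed[1],ed[0]))%180)
    C=np.array(cc)/1e4; t=np.radians(np.degrees(np.arctan2(ed[1],ed[0]))%180)
    al=np.array([np.cos(t),np.sin(t)]);ac=np.array([al[1],-al[0]]); 
    v=h[...,2][ys,xs]; print('V hist',np.histogram(v,8)); 
    br=P[v>np.median(v)-15]; print('bright centre',br.mean(0), 'across range',np.percentile((br-C)@ac,[1,99]))
go([.57,.25,.29])
E
python3 e.py; python3 -c "
import cv2
a=cv2.imread('pics/top1.png')[150:240,180:320];b=cv2.imread('pics/side1.png')[110:210,220:360]
cv2.imwrite('pics/rr.png',cv2.vconcat([cv2.resize(a,(560,360),interpolation=0)]))"
```

```text
clock: 8.07
tool_pos: [0.5318, -0.2938, 0.2989]
eef_rot: [0.867, 0.498, 0.0, 0.0]
contact_force: [0.2, 0.6, -3.9]
opening: 0.131
{'rect': [211.1, 173.6, 296.2, 211.9], 'confidence': 0.84}
rail [0.5590063  0.24833306] [ 46.97855225 297.89433594] 100.48871
V hist (array([ 63,   3,   3,  12,  40,  65, 225, 353]), array([ 47. ,  59.5,  72. ,  84.5,  97. , 109.5, 122. , 134.5, 147. ]))
bright centre [0.56773157 0.24955595] across range [-0.00391431  0.02189657]
{'rect': [254.8, 131.9, 314.6, 195.0], 'confidence': 0.87}
[[ 86  14 147]
 [ 81  12 146]
 [ 86  14 149]
 [ 75  11 144]
 [ 90  18 139]
 [108 125 143]
 [108 180 136]
 [108 174 142]
 [108 164 143]
 [107 174 144]]
t 8.27 pos [ 0.5308 -0.2931  0.2966] yaw_y -30.26 tilt 0.23 F [ 0.8 -0.  -1.6] open 0.13 q [ 0.29  0.61  0.25  1.56 -0.17  0.99  0.06]
units [12.222 -5.995  0.188] rows 13.6
```

View pics/rr.png

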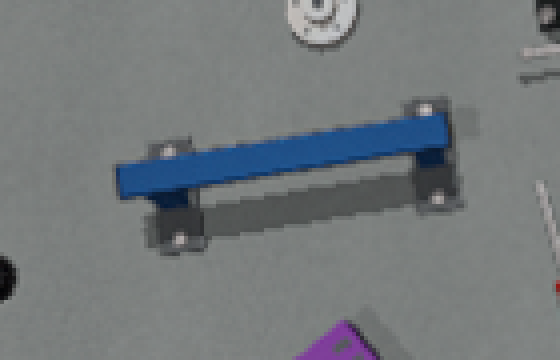

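The crop shows the bar clearly: upper edge (116,165)–(448,113), lower edge (120,198)–(449,146), which puts the rail's yaw near 98.9°.

```bash
python3 -c "
from h import *
d=cam('top'); 
C=lambda u,v: at_z(d,180+u/4-.5,150+v/4-.5,.13)[:2]
a,b,c,e=C(116,165),C(448,113),C(120,198),C(449,146)
print(a,b,c,e); print((a+b+c+e)/4, [np.degrees(np.arctan2(*(x-y)[::-1])) for x,y in((a,b),(c,e))])
h=cv2.cvtColor(d['img'],cv2.COLOR_RGB2HSV);m=(h[...,0]>100)&(h[...,0]<122)&(h[...,1]>110)&(h[...,2]>115)
m[:165]=0;m[205:]=0;m[:,:205]=0;m[:,300:]=0
ys,xs=np.where(m);P=np.array([at_z(d,u,v,.13)[:2] for u,v in zip(xs,ys)]);print(P.mean(0));w=np.linalg.svd(P-P.mean(0),full_matrices=0)[2][0];print(np.degrees(np.arctan2(w[1],w[0]))%180)
go([.569,.25,.29],8.9)"
python3 -m jog '[{"translation":[0.4,-0.2,0],"twist":0,"claw":0},{"translation":[0.8,-0.4,0],"twist":0,"claw":0},{"translation":[0.8,-0.4,0],"twist":0,"claw":0},{"translation":[0.8,-0.4,0],"twist":0,"claw":0},{"translation":[0.8,-0.4,0],"twist":0,"claw":0},{"translation":[0.8,-0.4,0],"twist":0,"claw":0},{"translation":[0.8,-0.4,0],"twist":0,"claw":0},{"translation":[0.8,-0.4,0],"twist":0,"claw":0},{"translation":[0.8,-0.4,0],"twist":0,"claw":0},{"translation":[0.8,-0.4,0],"twist":0,"claw":0},{"translation":[0.8,-0.4,0],"twist":0,"claw":0},{"translation":[0.8,-0.4,0],"twist":0,"claw":0},{"translation":[0.8,-0.4,0],"twist":0,"claw":0},{"translation":[0.8,-0.4,0],"twist":0,"claw":0},{"translation":[0.8,-0.4,0],"twist":0,"claw":0},{"translation":[0.4,-0.2,0],"twist":0,"claw":0},{"translation":[0,0,0],"twist":0,"claw":0}]'
python3 -m jog '[{"translation":[0,0,0],"twist":-0.5,"claw":0},{"translation":[0,0,0],"twist":-0.75,"claw":0},{"translation":[0,0,0],"twist":-0.75,"claw":0},{"translation":[0,0,0],"twist":-0.75,"claw":0},{"translation":[0,0,0],"twist":-0.75,"claw":0},{"translation":[0,0,0],"twist":-0.75,"claw":0},{"translation":[0,0,0],"twist":-0.75,"claw":0},{"translation":[0,0,0],"twist":-0.75,"claw":0},{"translation":[0,0,0],"twist":-0.75,"claw":0},{"translation":[0,0,0],"twist":0,"claw":0},{"translation":[0,0,0],"twist":0,"claw":0}]'
python3 -c "
from h import *
d=cam('wrist');save(d,'w3');cam('wrist');go([.569,.25,.27],8.9)"
```

```text
[0.55477581 0.39897428] [0.60790288 0.10343784] [0.52515971 0.39349795] [0.57817158 0.10154331]
[0.56650249 0.24936335] [np.float64(100.19092446440665), np.float64(100.29139617663544)]
[0.56776848 0.24907122]
100.44437910685531
t 8.32 pos [ 0.531  -0.2933  0.2968] yaw_y -30.26 tilt 0.2 F [ 0.5  0.3 -2.2] open 0.131 q [ 0.29  0.61  0.25  1.56 -0.17  0.99  0.06]
units [12.211 -6.023  0.189] rows 13.6
twist -6.527
clock: 9.73
tool_pos: [0.5648, 0.2491, 0.2968]
eef_rot: [0.865, 0.502, -0.0, -0.002]
contact_force: [-0.2, 0.0, -2.3]
opening: 0.13
clock: 10.65
tool_pos: [0.5662, 0.2407, 0.2979]
eef_rot: [0.652, 0.758, -0.001, -0.0]
contact_force: [-0.5, 0.3, -2.9]
opening: 0.128
t 10.75 pos [0.5663 0.2411 0.2982] yaw_y 8.6 tilt 0.05 F [-0.2  0.3 -2.7] open 0.124 q [-0.52  0.61  0.08  1.53 -0.05  1.01 -0.28]
units [0.21  0.1   0.705] rows 0.7
twist -0.05
```

View pics/w3.png

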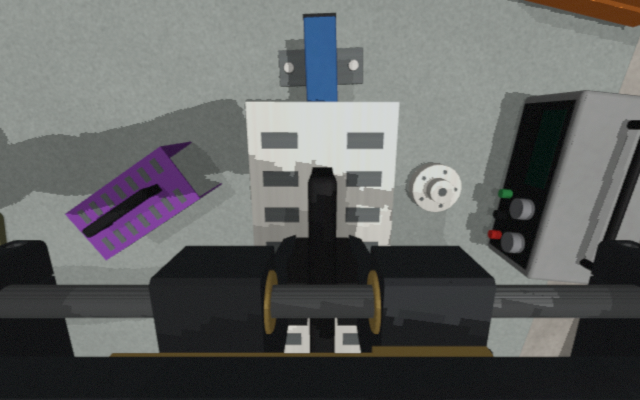

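The rail end shows at (305–336, 15–100), midway between the guard's edges (247–399) and almost parallel to them. I'll check the midline in numbers.

```bash
python3 -c "
from h import *
d=cam('wrist');s=r.get_state();print(s['tool_pos'])
h=cv2.cvtColor(d['img'],cv2.COLOR_RGB2HSV);pts=[]
for v in range(22,98,4):
    x=np.where((h[v,280:360,0]>100)&(h[v,280:360,0]<122)&(h[v,280:360,1]>110))[0]+280
    a,b=at_z(d,x.min()-.5,v,.13),at_z(d,x.max()+.5,v,.13); pts.append(np.r_[((a+b)/2)[:2],np.linalg.norm(a-b)])
pts=np.array(pts);k=np.polyfit(pts[:,1],pts[:,0],1);print('x=a*y+b',k,'width',pts[:,2].mean(),'yaw',90-np.degrees(np.arctan(k[0])),'x at y=.245',np.polyval(k,.245),'x at .25',np.polyval(k,.25))
go([np.polyval(k,.245),.245,.27],-np.degrees(np.arctan(k[0])))"
```

```text
[0.56632984 0.24134927 0.2983051 ]
x=a*y+b [-0.18426546  0.61236047] width 0.029161490473257327 yaw 100.44051934418786 x at y=.245 0.5672154349361722 x at .25 0.5662941076493486
t 10.8 pos [0.5663 0.2413 0.2983] yaw_y 8.64 tilt 0.04 F [ 0.5 -0.8 -1.9] open 0.127 q [-0.52  0.61  0.08  1.53 -0.05  1.01 -0.28]
units [0.087 0.036 0.708] rows 0.7
twist -0.3
```

```bash
python3 -m jog '[{"translation":[0.09,0.04,0],"twist":-0.3,"claw":0},{"translation":[0,0,0],"twist":0,"claw":0},{"translation":[0,0,0.4],"twist":0,"claw":0},{"translation":[0,0,0.4],"twist":0,"claw":0},{"translation":[0,0,0.4],"twist":0,"claw":0},{"translation":[0,0,0.4],"twist":0,"claw":0},{"translation":[0,0,0.4],"twist":0,"claw":0},{"translation":[0,0,0.4],"twist":0,"claw":0},{"translation":[0,0,0.4],"twist":0,"claw":0},{"translation":[0,0,0.4],"twist":0,"claw":0},{"translation":[0,0,0.4],"twist":0,"claw":0},{"translation":[0,0,0],"twist":0,"claw":0},{"translation":[0,0,0],"twist":0,"claw":0},{"translation":[0,0,0],"twist":0,"claw":0}]'
python3 -c "
from h import *
cam('side');go([.567,.245,.142],10.4)"
```

```text
clock: 11.97
tool_pos: [0.5681, 0.246, 0.1555]
eef_rot: [0.639, 0.769, 0.001, 0.0]
contact_force: [0.1, 0.8, -3.1]
opening: 0.128
t 12.02 pos [0.5683 0.246  0.1559] yaw_y 10.54 tilt 0.14 F [-0.6  0.1 -3.2] open 0.124 q [-0.51  0.78  0.05  1.67 -0.05  0.69 -0.25]
units [-0.019 -0.038  0.346] rows 0.3
twist 0.024
```

```bash
python3 -m jog '[{"translation":[0,0,0.12],"twist":0,"claw":0},{"translation":[0,0,0.1],"twist":0,"claw":0},{"translation":[0,0,0.08],"twist":0,"claw":0},{"translation":[0,0,0.06],"twist":0,"claw":0},{"translation":[0,0,0],"twist":0,"claw":0},{"translation":[0,0,0],"twist":0,"claw":0},{"translation":[0,0,0],"twist":0,"claw":0}]'
python3 -c "
from h import *
cam('side');go(None)"
```

```text
clock: 12.6
tool_pos: [0.5673, 0.2455, 0.1408]
eef_rot: [0.639, 0.769, 0.0, -0.0]
contact_force: [-2.5, -0.7, 5.3]
opening: 0.127
t 12.65 pos [0.5673 0.2455 0.1408] yaw_y 10.54 tilt 0.01 F [-2.6 -1.2  6.2] open 0.128 q [-0.51  0.8   0.05  1.68 -0.06  0.66 -0.25]
```

The guard is seated (the force changed from -3 to +5 N). I'll release it and go straight up.

```bash
python3 -m jog '[{"translation":[0,0,0],"twist":0,"claw":25},{"translation":[0,0,0],"twist":0,"claw":40},{"translation":[0,0,0],"twist":0,"claw":50},{"translation":[0,0,0],"twist":0,"claw":50},{"translation":[0,0,0],"twist":0,"claw":50},{"translation":[0,0,0],"twist":0,"claw":50},{"translation":[0,0,-0.2],"twist":0,"claw":50},{"translation":[0,0,-0.5],"twist":0,"claw":50},{"translation":[0,0,-0.8],"twist":0,"claw":50},{"translation":[0,0,-0.8],"twist":0,"claw":50},{"translation":[0,0,-0.8],"twist":0,"claw":50},{"translation":[0,0,-0.8],"twist":0,"claw":50},{"translation":[0,0,-0.2],"twist":0,"claw":50},{"translation":[0,0,0],"twist":0,"claw":50}]'
python3 -c "
from h import *
d=cam('side');save(d,'s2');w=cam('wrist');save(w,'w4')
a=cv2.resize(d['img'][110:230,200:400],(800,480))[:,:,::-1]
cv2.imwrite('pics/v5.png',cv2.vconcat([a[80:380],cv2.resize(w['img'][:,:,::-1],(800,500))[:300]]))
go([.5325,-.291,.30],-30)"
```

```text
clock: 13.82
tool_pos: [0.569, 0.2461, 0.3078]
eef_rot: [0.639, 0.769, 0.003, 0.001]
contact_force: [-0.4, -0.4, -0.0]
opening: 0.497
t 13.92 pos [0.5668 0.2453 0.3037] yaw_y 10.55 tilt 0.06 F [ 0.1  0.3 -0.6] open 0.503 q [-0.52  0.61  0.07  1.51 -0.05  1.02 -0.26]
units [-13.025  -3.298   0.097] rows 13.4
twist 6.758
```

View pics/v5.png

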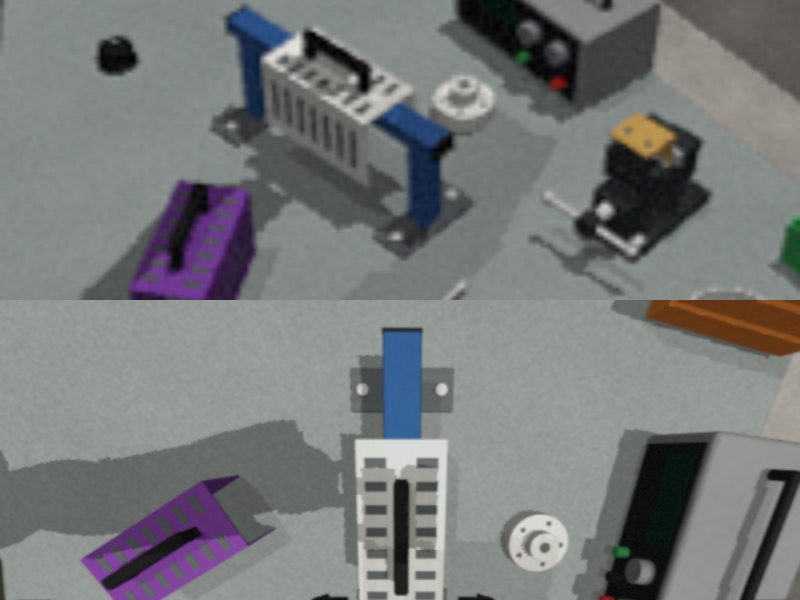

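The guard hangs squarely over the bar with a leg each side and is free of the fingers. Now back to the housing.

```bash
python3 -m jog '[{"translation":[-0.4,-0.1,0],"twist":0,"claw":100},{"translation":[-0.789,-0.2,0],"twist":0,"claw":100},{"translation":[-0.789,-0.2,0],"twist":0,"claw":100},{"translation":[-0.789,-0.2,0],"twist":0,"claw":100},{"translation":[-0.789,-0.2,0],"twist":0,"claw":100},{"translation":[-0.789,-0.2,0],"twist":0,"claw":100},{"translation":[-0.789,-0.2,0],"twist":0,"claw":100},{"translation":[-0.789,-0.2,0],"twist":0,"claw":100},{"translation":[-0.789,-0.2,0],"twist":0,"claw":100},{"translation":[-0.789,-0.2,0],"twist":0,"claw":100},{"translation":[-0.789,-0.2,0],"twist":0,"claw":100},{"translation":[-0.789,-0.2,0],"twist":0,"claw":100},{"translation":[-0.789,-0.2,0],"twist":0,"claw":100},{"translation":[-0.789,-0.2,0],"twist":0,"claw":100},{"translation":[-0.789,-0.2,0],"twist":0,"claw":100},{"translation":[-0.789,-0.2,0],"twist":0,"claw":100},{"translation":[-0.789,-0.2,0],"twist":0,"claw":100},{"translation":[0,0,0],"twist":0,"claw":100}]'
python3 -m jog '[{"translation":[0,0,0],"twist":0.75,"claw":100},{"translation":[0,0,0],"twist":0.75,"claw":100},{"translation":[0,0,0],"twist":0.75,"claw":100},{"translation":[0,0,0],"twist":0.75,"claw":100},{"translation":[0,0,0],"twist":0.75,"claw":100},{"translation":[0,0,0],"twist":0.75,"claw":100},{"translation":[0,0,0],"twist":0.75,"claw":100},{"translation":[0,0,0],"twist":0.75,"claw":100},{"translation":[0,0,0],"twist":0.75,"claw":100},{"translation":[0,0,0],"twist":0,"claw":100},{"translation":[0,0,0],"twist":0,"claw":100},{"translation":[0,0,0],"twist":0,"claw":100}]'
cat > f.py <<'E'
from h import *
cam('wrist');go([.5325,-.291,.30],-30)
d=cam('wrist'); save(d,'w5')
for l,z in [('housing',.08),('cradle',0.0)]:
    for q in r.spot_point(l,'wrist')[:2]:
        v,u=q['location']; print(l,round(q['confidence'],2),round(u),round(v),at_z(d,u,v,z).round(4))
E
python3 f.py
```

```text
clock: 15.42
tool_pos: [0.5281, -0.3004, 0.3022]
eef_rot: [0.644, 0.765, -0.004, -0.0]
contact_force: [0.1, -0.3, 0.2]
opening: 0.997
clock: 16.42
tool_pos: [0.532, -0.2909, 0.3033]
eef_rot: [0.866, 0.501, -0.001, -0.001]
contact_force: [0.4, 0.5, -0.2]
opening: 1.0
t 16.47 pos [ 0.5323 -0.2909  0.3036] yaw_y -29.9 tilt 0.08 F [0.5 0.4 0.4] open 0.999 q [ 0.28  0.61  0.27  1.55 -0.18  1.01  0.07]
units [0.001 0.006 0.09 ] rows 0.1
twist 0.017
housing 0.76 320 173 [ 0.5318 -0.2861  0.08  ]
```

View pics/w5.png

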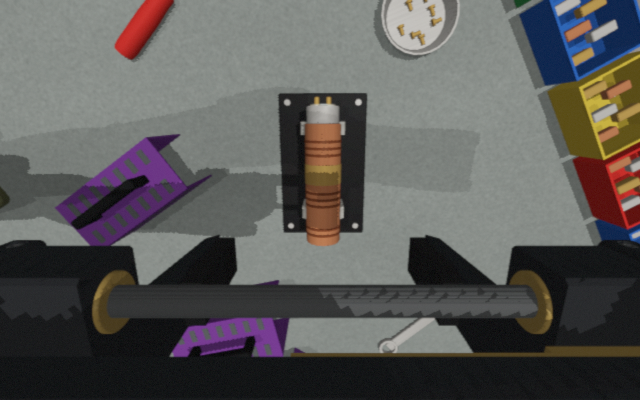

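The bare housing lies vertically at column 323. The band is centred at (323,176), with the copper end at (323,244) and the cap at (322,112). I'll fit its axis and the band.

```bash
python3 -c "
from h import *
d=cam('wrist');h=cv2.cvtColor(d['img'],cv2.COLOR_RGB2HSV)
for v in range(160,194,2): print(v,h[v,323].tolist(),end=' ')
sat=(h[...,1]>80)&(h[...,0]<30); mid=[]
for v in range(125,242,4):
    x=np.where(sat[v,285:365])[0]+285; a,b=at_z(d,x.min()-.5,v,.070),at_z(d,x.max()+.5,v,.070); mid.append(np.r_[((a+b)/2)[:2],np.linalg.norm(a-b)])
mid=np.array(mid);w=np.linalg.svd(mid[:,:2]-mid[:,:2].mean(0))[2][0];print('\naxis',mid[:,:2].mean(0),np.degrees(np.arctan2(w[1],w[0]))%180,'width',mid[:,2].mean())
br=sat&(h[...,0]>=16); br[:155]=0;br[200:]=0;br[:,:300]=0;br[:,345:]=0
rows=br.sum(1);print([(v,int(rows[v])) for v in range(158,196) if rows[v]])
for v in (165,176,187): print(v,at_z(d,323,v,.087).round(4))
print('end',at_z(d,323,244.5,.075).round(4))"
```

```text
160 [12, 140, 167] 162 [11, 143, 168] 164 [11, 143, 168] 166 [19, 142, 160] 168 [21, 141, 168] 170 [20, 141, 168] 172 [20, 146, 141] 174 [20, 147, 109] 176 [20, 153, 108] 178 [20, 151, 108] 180 [19, 151, 108] 182 [20, 147, 109] 184 [19, 150, 109] 186 [14, 152, 111] 188 [11, 152, 111] 190 [11, 151, 110] 192 [12, 148, 107] 
axis [ 0.52623981 -0.30116938] 60.316273290235756 width 0.04445393563129603
[(164, 4), (165, 15), (166, 37), (167, 38), (168, 37), (169, 38), (170, 37), (171, 37), (172, 37), (173, 37), (174, 37), (175, 37), (176, 37), (177, 37), (178, 37), (179, 37), (180, 37), (181, 37), (182, 37), (183, 37), (184, 30), (185, 21)]
165 [ 0.5404 -0.279   0.087 ]
176 [ 0.5338 -0.2903  0.087 ]
187 [ 0.5272 -0.3019  0.087 ]
end [ 0.4878 -0.3705  0.075 ]
```

```bash
python3 -c "
from h import *
go([.5335,-.2893,.1],-29.7)"
python3 -m jog '[{"translation":[0.05,-0.02,0.5],"twist":0,"claw":100},{"translation":[0,0,0.7],"twist":0,"claw":100},{"translation":[0,0,0.7],"twist":0,"claw":100},{"translation":[0,0,0.7],"twist":0,"claw":100},{"translation":[0,0,0.7],"twist":0,"claw":100},{"translation":[0,0,0.7],"twist":0,"claw":100},{"translation":[0,0,0.7],"twist":0,"claw":100},{"translation":[0,0,0.4],"twist":0,"claw":100},{"translation":[0,0,0],"twist":0,"claw":100},{"translation":[0,0,0],"twist":0,"claw":100},{"translation":[0,0,0],"twist":0,"claw":100}]'
python3 -c "
from h import *
d=cam('wrist');d=cam('wrist');save(d,'w6');go([.5335,-.2893,.045],-29.7)"
```

```text
t 16.67 pos [ 0.5328 -0.2909  0.3041] yaw_y -29.94 tilt 0.01 F [ 0.  -0.4 -1.5] open 1.001 q [ 0.27  0.61  0.27  1.55 -0.18  1.01  0.07]
units [ 4.200e-02 -4.000e-03  5.104e+00] rows 5.1
twist -0.039
clock: 17.58
tool_pos: [0.5341, -0.2893, 0.1014]
eef_rot: [0.866, 0.5, 0.001, 0.001]
contact_force: [-0.4, -0.2, 0.2]
opening: 1.001
t 17.68 pos [ 0.5343 -0.2893  0.1018] yaw_y -29.96 tilt 0.18 F [1.3 0.4 0.5] open 0.997 q [ 0.32  0.86  0.18  1.74 -0.25  0.56  0.13]
units [-0.01  -0.022  1.421] rows 1.4
twist -0.043
```

View pics/w6.png

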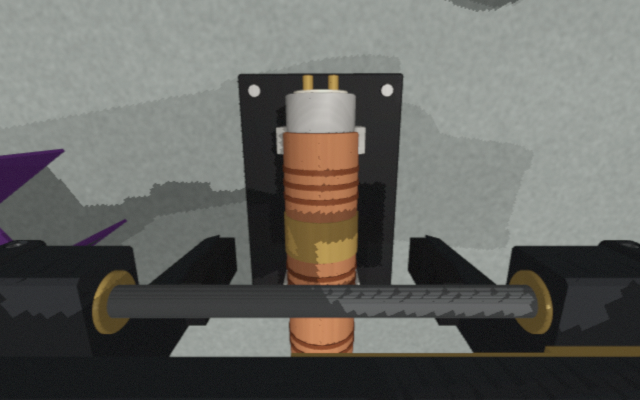

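The fingers straddle the housing. The band spans rows 217–263 at column 321. I'll check it numerically, then go down.

```bash
python3 -c "
from h import *
d=cam('wrist');h=cv2.cvtColor(d['img'],cv2.COLOR_RGB2HSV)
m=(h[...,0]>=16)&(h[...,0]<30)&(h[...,1]>80);print([v for v in range(200,285) if m[v,321]][::len([v for v in range(200,285) if m[v,321]])-1])
vs=[v for v in range(200,285) if m[v,321]];print(at_z(d,321,(vs[0]+vs[-1])/2,.087).round(4),r.get_state()['tool_pos'].round(4))"
python3 -m jog '[{"translation":[0,0,0.35],"twist":0,"claw":100},{"translation":[0,0,0.35],"twist":0,"claw":100},{"translation":[0,0,0.35],"twist":0,"claw":100},{"translation":[0,0,0.35],"twist":0,"claw":100},{"translation":[0,0,0],"twist":0,"claw":100},{"translation":[0,0,0],"twist":0,"claw":100},{"translation":[0,0,0],"twist":0,"claw":100},{"translation":[0,0,0],"twist":0,"claw":100}]'
```

```text
[223, 263]
[ 0.5331 -0.2895  0.087 ] [ 0.5342 -0.2892  0.1018]
clock: 18.4
tool_pos: [0.5339, -0.2891, 0.0452]
eef_rot: [0.866, 0.5, 0.0, 0.001]
contact_force: [0.8, 0.4, -0.0]
opening: 0.997
```

```bash
python3 -m jog '[{"translation":[0,0,0],"twist":0,"claw":75},{"translation":[0,0,0],"twist":0,"claw":55},{"translation":[0,0,0],"twist":0,"claw":40},{"translation":[0,0,0],"twist":0,"claw":20},{"translation":[0,0,0],"twist":0,"claw":0},{"translation":[0,0,0],"twist":0,"claw":0},{"translation":[0,0,0],"twist":0,"claw":0},{"translation":[0,0,0],"twist":0,"claw":0},{"translation":[0,0,0],"twist":0,"claw":0},{"translation":[0,0,0],"twist":0,"claw":0}]' 60
python3 -m jog '[{"translation":[0,0,-0.1],"twist":0,"claw":0},{"translation":[0,0,-0.15],"twist":0,"claw":0},{"translation":[0,0,-0.15],"twist":0,"claw":0},{"translation":[0,0,-0.1],"twist":0,"claw":0},{"translation":[0,0,0],"twist":0,"claw":0},{"translation":[0,0,0],"twist":0,"claw":0}]'
python3 -c "
from h import *
d=cam('wrist');d=cam('side');save(d,'s3');go(None);print(r.get_state()['moment'])"
```

```text
clock: 19.23
tool_pos: [0.5339, -0.2891, 0.0443]
eef_rot: [0.866, 0.5, 0.0, 0.001]
contact_force: [1.7, -2.1, -1.3]
opening: 0.477
clock: 19.73
tool_pos: [0.5332, -0.2886, 0.0645]
eef_rot: [0.866, 0.5, 0.0, 0.0]
contact_force: [1.2, 0.1, -8.9]
opening: 0.478
t 19.83 pos [ 0.5329 -0.2884  0.064 ] yaw_y -29.95 tilt 0.05 F [-0.9  1.4 -8.2] open 0.478 q [ 0.33  0.91  0.15  1.75 -0.26  0.49  0.14]
[-0.06739406  0.13632359 -0.00120217]
```

```bash
python3 -m jog '[{"translation":[0,0,-0.1],"twist":0,"claw":0},{"translation":[0,0,-0.2],"twist":0,"claw":0},{"translation":[0,0,-0.3],"twist":0,"claw":0},{"translation":[0,0,-0.3],"twist":0,"claw":0},{"translation":[0,0,-0.3],"twist":0,"claw":0},{"translation":[0,0,-0.3],"twist":0,"claw":0},{"translation":[0,0,-0.3],"twist":0,"claw":0},{"translation":[0,0,-0.3],"twist":0,"claw":0},{"translation":[0,0,-0.3],"twist":0,"claw":0},{"translation":[0,0,-0.3],"twist":0,"claw":0},{"translation":[0,0,-0.2],"twist":0,"claw":0},{"translation":[0,0,-0.1],"twist":0,"claw":0},{"translation":[0,0,0],"twist":0,"claw":0},{"translation":[0,0,0],"twist":0,"claw":0},{"translation":[0,0,0],"twist":0,"claw":0},{"translation":[0,0,0],"twist":0,"claw":0},{"translation":[0,0,0],"twist":0,"claw":0},{"translation":[0,0,0],"twist":0,"claw":0}]'
python3 -c "
from h import *
d=cam('side');save(d,'s4');w=cam('wrist');save(w,'w7');go(None);s=r.get_state();print(s['moment'],abs(s['qd']).max())
cv2.imwrite('pics/v8.png',cv2.vconcat([cv2.resize(d['img'][120:300,220:460],(800,600))[:,:,::-1][:340],cv2.resize(w['img'],(800,500))[:260,:,::-1]]))
# expected pixels if level: cap-end rim & copper end at TCP-based axis height
T=s['tool_pos'];M=R.from_quat(s['eef_rot']).as_matrix();A=T+np.array([0,0,.019]);x=M[:,0]
for t in (-.09,.06,.08): print(t,proj(d,A+x*t).round(1),'top wrist',proj(w,A+x*t+[0,0,.0195 if t>.06 else .022]).round(1))"
```

```text
clock: 21.33
tool_pos: [0.533, -0.2886, 0.1837]
eef_rot: [0.866, 0.5, -0.0, -0.0]
contact_force: [-0.6, 0.5, -7.6]
opening: 0.477
t 21.43 pos [ 0.5331 -0.2886  0.1839] yaw_y -29.96 tilt 0.03 F [ 0.2  1.2 -7.6] open 0.475 q [ 0.3   0.74  0.22  1.69 -0.22  0.73  0.1 ]
[-0.04606838  0.1023262  -0.03479392] 0.002911190020941986
-0.09 [[374.4 243.5]] top wrist [[322.8 472. ]]
0.06 [[364.  207.3]] top wrist [[323.1 137.4]]
0.08 [[362.7 202.9]] top wrist [[323.2  73.8]]
```

View pics/v8.png

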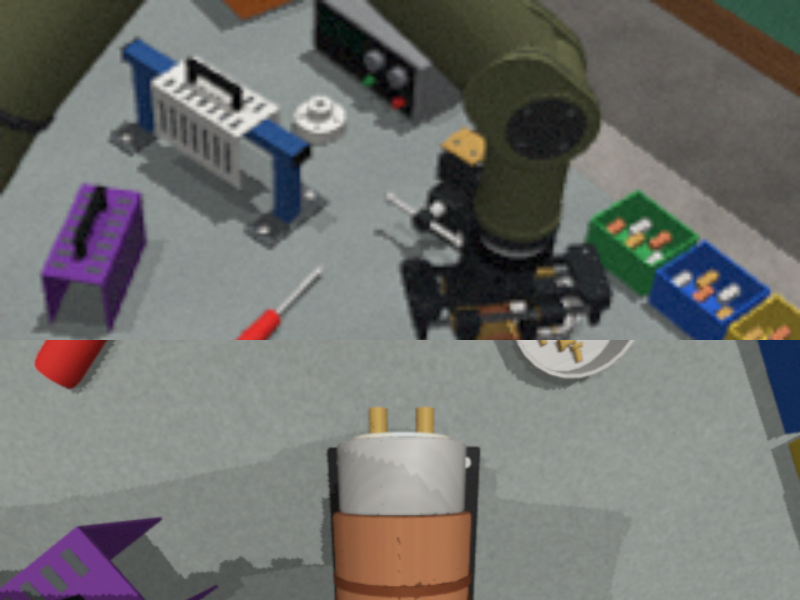

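The guard still hangs properly and the bystanders are undisturbed. In the wrist view the cap/copper joint is at row 140 and the cap end at row 74, where a level housing should show 137 and 74. That view barely responds to tilt, so I'll check the tilt with the side camera too.

```bash
python3 -c "
from h import *
from scipy.optimize import least_squares
d=cam('side');w=cam('wrist');s=r.get_state()
M=R.from_quat(s['eef_rot']).as_matrix();A=s['tool_pos']+np.array([0,0,.019]);x=M[:,0];y=M[:,1]
h=cv2.cvtColor(d['img'],cv2.COLOR_RGB2HSV);m=((h[...,0]<15)&(h[...,1]>100)).astype(np.uint8)
m[:225]=0;m[265:]=0;m[:,:350]=0;m[:,400:]=0
ys,xs=np.where(m);print('copper end region',xs.min(),xs.max(),ys.min(),ys.max())
t=np.linspace(0,2*np.pi,60)
for tilt in (-.1,-.05,0,.05,.1):
    ax=x*np.cos(tilt)+np.array([0,0,1])*np.sin(tilt);up=np.cross(ax,y);up*=np.sign(up[2])
    c=lambda l,rr:A+ax*l+rr*(np.outer(np.cos(t),y)+np.outer(np.sin(t),up))
    e=proj(d,c(-.09,.022)); cp=proj(w,c(.08,.0195)); cb=proj(w,c(.06,.022))
    print(tilt,'side end x',e[:,0].min().round(1),e[:,0].max().round(1),'y',e[:,1].min().round(1),e[:,1].max().round(1),'wrist cap width',np.ptp(cp[:,0]).round(1),'joint width',np.ptp(cb[:,0]).round(1),'row',cb[:,1].min().round(1))
hw=cv2.cvtColor(w['img'],cv2.COLOR_RGB2HSV)
for v in (142,146,150): xx=np.where((hw[v,240:400,0]<15)&(hw[v,240:400,1]>100))[0]+240; print('copper row',v,xx.min(),xx.max(),xx.max()-xx.min()+1)
cv2.imwrite('pics/v9.png',cv2.resize(d['img'][195:275,330:420],(720,640),interpolation=0)[:600,:,::-1])"
```

```text
copper end region 352 381 225 263
-0.1 side end x 367.7 381.8 y 236.6 246.5 wrist cap width 96.3 joint width 106.2 row 130.8
-0.05 side end x 367.6 381.7 y 237.9 247.2 wrist cap width 99.4 joint width 108.7 row 133.8
0 side end x 367.4 381.5 y 239.1 247.8 wrist cap width 102.7 joint width 111.3 row 132.2
0.05 side end x 367.3 381.3 y 240.3 248.4 wrist cap width 106.2 joint width 114.0 row 130.1
0.1 side end x 367.1 381.1 y 241.4 248.8 wrist cap width 109.9 joint width 116.8 row 128.4
copper row 142 266 376 111
copper row 146 266 376 111
copper row 150 266 376 111
```

View pics/v9.png

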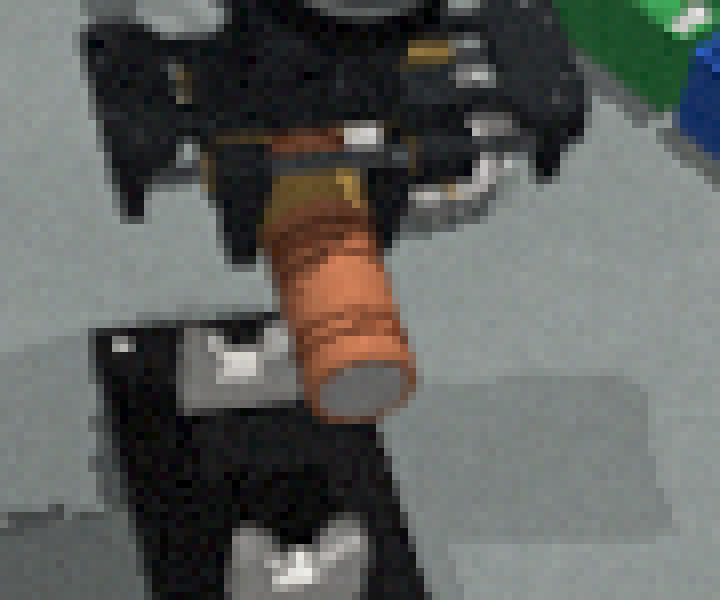

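The joint is 111 px wide (111.3 predicted for level). In the side view the end's lower rim is at row 247.7 (247.8 predicted). Both fit a level housing clear of the cradle, so I'm handing in.

```bash
python3 -c "
from h import *
go(None);print(r.finish_job())"
```

```text
t 21.53 pos [ 0.5332 -0.2887  0.1841] yaw_y -29.96 tilt 0.01 F [ 1.1  0.5 -7.2] open 0.477 q [ 0.3   0.74  0.22  1.69 -0.22  0.73  0.1 ]
the job is handed in; nothing more can be done
None
```

I hung the guard over the blue rail's bar and let go of it. Then I gripped the housing at its brass band with 60 N, lifted it out of the cradle, and handed in at 21.5 s while still holding it. The hand-in reports no verdict, so what follows is from my own last checks.

- **Guard:** after release, the side and wrist pictures showed it square on the bar, a leg on each side, clear of the fingers. It still hung there in the last wide picture.
- **Housing height:** the axis was about 0.20 m above the bench, against the 0.165 m needed.
- **Housing tilt:** the joint was 111 px wide, against 111.3 predicted for level, and the end rim was at row 247.7 against 247.8. The cap width, read roughly off the picture, suggested up to about 0.02 rad, well under the 0.1 limit.
- **Steadiness and grip:** joint speeds were below 0.003 rad/s. The load on the wrist was about 7.5 N, and the opening had not changed during the lift.
- **Bystanders:** none looked disturbed in the pictures I viewed, but I did not measure their positions again.

One number disagreed: the cap/copper joint was at wrist row 140, with 137 predicted. That is about 1 mm along the axis, so I took it as within calibration and grip offset.

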